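# Tighten the loose lens ring of a stand magnifier with a lens spanner

### The job

The lens of the stand magnifier is loose. Take the two-pin lens spanner out of its slot in the wooden tool block, find an opposite pair of holes in the lens's retaining ring and seat both pins fully in them before you turn, pressing only lightly; then turn the ring clockwise (seen from above) until it comes home against its stop, without forcing it. Finally lift the spanner straight out and hang it back upright, fully down in its slot; never touch the glass and leave the other things on the table where they are.

Things in the scene. Friction and masses are not known exactly. Their poses are not given: they have to be found in the camera images.
- stand: Stand magnifier, screwed down, level: cast foot 176 x 120 x 14 mm, column, short arm, and a round black lens barrel (103 mm across, rim 98.5 mm high) looking up. Origin on the table, on the lens axis; z up. The column stands 95 mm from the lens axis towards +x, top 94 mm high. In the barrel's top lies the flat aluminium retaining ring: 54 mm inside, 88 mm outside, 1.5 mm above the rim.
- ring_centre (a point): On the lens axis, level with the ring's face, 100 mm above the table; its frame is the stand's. The ring's face has six round holes 60 degrees apart, 35 mm from the axis (three opposite pairs, 70 mm apart): 8 mm wide, 1 mm chamfer, 7 mm deep to a black floor. They are at another rotation each time, which no reading tells: find them by eye or feel.
- ring (a joint): Turn left to go, rad: 0 is home at a hard stop, negative is unscrewed; starts between -0.9 and -0.5, grows clockwise seen from above. Turns stiffly (drag 0.3 to 0.5 N m), stays put. It does not tell where the holes are. At the stop the moment rises steeply, within 0.02 rad; 1.7 N m is forcing. Pins pressed on the face under 10 N slide without dragging it; caught on a chamfer they push it round.
- lens: The glass lens inside the ring, 53 mm across, domed, its crown 3 mm below the ring's face. Origin on the lens axis, level with the ring's face. Must not be touched.
- spanner: Metal lens spanner, 0.18 to 0.29 kg: a crossbar of two rods (136 mm long, 20 mm wide) with two carriages (24 mm wide), each with a leg down and a thumbscrew on top (top 71 mm above the tips). Origin midway between the pin tips; x along the crossbar, z up. Carriage undersides are 46 mm above the tips. The two ends are alike, so a half turn changes nothing.
- spanner_grip (a point): Inside the spanner's flat-sided centre grip, 72 mm above the pin tips: grasp here from above, across y. The grip is 44 mm along x, 22 mm thick along y, and reaches from 46 to 88 mm above the tips.
- spanner_pin_a (a point): Tip of the pin at x = +35 mm of the spanner. Each pin is 5 mm thick with a round tip; 8 mm above the tip it widens, rounded, to the 9 mm leg.
- spanner_pin_b (a point): Tip of the pin at x = -35 mm of the spanner.
- rest: Wooden tool block, fixed, 130 x 62 mm, 60 mm high; origin under its centre. A slot 92 mm long (along its x), 13 mm wide, 52 mm deep runs down its middle. The spanner hangs in it: legs in the slot, crossbar along x, carriages resting on the block's top, so the pin tips are 14 mm above the table. It starts up to 4 mm off the middle. The small round holes are empty pen holes.
- marker: Bystander: marker pen lying down, 130 mm long, 15 mm thick; origin under its middle.
- glue_stick: Bystander: glue stick standing, 26 mm wide, 85 mm high; origin at its foot.
- ruler: Bystander: steel ruler, 300 x 26 x 3 mm; origin under its middle.
- tape_roll: Bystander: roll of tape lying flat, 84 mm across, 24 mm high; origin under its middle.
- knife: Bystander: craft knife, about 130 mm long, 16 mm wide, 12 mm high; origin underneath, near its middle.
Mind the look-alikes: they are no part of the job. There is more than one size of the spanner; the one meant has the size given above.

How it is judged (in metres and radians):
On the way, in this order (a step that is already met when the one before it is completed fails the run):
1. both pins sit in an opposite pair of holes (each tip more than 4 mm below the ring's face, the spanner within 5 mm of the ring's centre) while the ring is still loose (z of each of spanner_pin_a, spanner_pin_b in the frame of ring_centre below -0.004 m and horizontal distance between spanner and ring_centre below 0.005 m and value of joint ring below -0.35 rad), for 0.2 s.
2. with both pins still in, the ring is turned home to within 0.04 rad (value of joint ring above -0.04 rad and z of each of spanner_pin_a, spanner_pin_b in the frame of ring_centre below -0.004 m), for 0.2 s.
At the end, for the whole second after the job is handed in: the ring is home to within 0.05 rad; the spanner is back in the block, upright to 0.08 rad, fully down (pin tips 10 to 17 mm above the block's foot) and within 12 mm of the slot's middle, at rest and released (value of joint ring above -0.05 rad and z of spanner in the frame of rest between 0.01 and 0.017 m and horizontal distance between spanner and rest below 0.012 m and angle between spanner's own z axis and vertical below 0.08 rad and linear speed of spanner below 0.01 m/s); the robot touches nothing.
It fails at once if the ring is turned while the pins are not both at least 3 mm down in its holes ((velocity of joint ring above 0.3 rad/s or velocity of joint ring below -0.3 rad/s) and z of any of spanner_pin_a, spanner_pin_b in the frame of ring_centre above -0.003 m).
It fails at once if the spanner is forced: pressed or twisted on the ring or the stand too hard (contact force between spanner and stand above 60 N).
It fails at once if the glass is touched (contact force between anything else and lens above 1 N).
It fails at once if a bystander is moved more than 20 mm (distance of any of marker, glue_stick, ruler, tape_roll, knife from where it was at the start of the episode above 0.02 m).
It also fails if it takes over 72 s, if anything falls off the work surface, if the arm or the gripper's body presses on something with over 40 N, if the wrist force passes 120 N, or if a joint passes its speed limit or range.

### The arm

A 7-joint arm with a two-finger parallel gripper is mounted at the origin on the work surface. World frame = base frame: x ahead of the robot, y to its left, z up, the work surface at z = 0. Lengths are in m, angles in degrees, forces in N, time in s.
With the tool pointing down it reaches from about 0.35 to 0.9 m from the base axis. Payload 8.1 kg.
Tool frame: the origin (TCP) lies midway between the tips of the shut fingers; the grasp point (between the pads) lies 19 mm behind it (robot.grasp_offset is the distance from the TCP to the grasp point, in m); z points along the fingers, x is the direction in which the jaws open and shut, and the axes are right-handed (so a half turn about z gives the same grasp; the last joint's range is limited). The gripper opens to 92 mm and grips with 3 to 60 N. Pads are 19 mm wide; open, the fingers measure 130 mm over their backs; the gripper's body (75 mm by 190 mm) begins 47 mm behind the grasp point.
Start: joints at [-69.649, 24.895, 1.432, 90.138, -0.665, 64.973, -4.303], TCP at [0.276, 0.561, 0.227] pointing down, gripper open.
Joint ranges: [-149.89, 149.89], [-25.12, 119.58], [-72.63, 75.52], [4.76, 147.25], [-75.54, 255.54], [6.69, 114.76], [-157.13, 157.13]. Speed limits (degrees/s): [127.2, 127.2, 172.46, 172.46, 180, 180, 180].

### API

Orientations are given as a 3x3 rotation matrix whose columns are the frame's x, y, z axes.
In Python, from workcell import robot gives the robot as it stands. The module is installed in compiled form; this text tells all that it offers.
- The arm moves only by the tool drive_tool, never from a script. Its argument "steps" is one flat list of numbers, 7 for each row, row after row: the shift along the tool's x, y, z in mm, then the turn, a rotation vector about the tool's x, y, z in degrees, then the finger opening in mm, from 0 to 91.8. A call has exactly 5 rows; each row shifts and turns the commanded pose from where the row before left it, along the tool's axes as they then stand; what a row does not reach is not made up. A row lasts 1/8 s, in which the tool goes at most 62.5 mm and 10.7 degrees, less where a joint would pass 70% of its speed; a pose out of reach is approached as far as the arm can. A call with a gripper value outside its range is refused whole. The fingers move at their own pace and stop on an object; "grip_force" is the grip in N (left out, the last holds). Time passes only in rows, so rows that do not move let the fingers close, or fill a call up. It gives the time, the measured TCP pose, the force and the opening at its end, in the units of the state.
- robot.state(): the state, without advancing time (a new reading comes with each control period).
- robot.capture(name): name is "scene" or "side" or "wrist"; returns the picture (384x512x3 uint8, red, green, blue); there is no depth.
- robot.get_calibration(name): a dict with "vertical_fov" (degrees; the focal length in pixels is half the picture's height over the tangent of half this angle, whatever the lens; pixels are square), "cx", "cy" (the principal point, pixels), "dist" ([k1, k2, p1, p2, k3] as OpenCV has them; the pictures are not rectified), "T" (4x4, takes a point from camera to world coordinates); the wrist camera has in their place "tool_from_camera" (4x4, takes a point from camera to tool coordinates, whose origin is the TCP and whose axes are the tool frame's). Camera axes: x right, y up, looking along -z (the intrinsics and any distortion apply to the point x, -y, -z); pixel columns grow to the right and rows downward; lengths in m; the calibration is good to about 2 mm. A picture is of the moment at which its call begins: read the wrist's pose just before it. get_calibration takes no time and is no camera call.
- robot.sign_off(): hands the job in, once; it reports no verdict.
The state is a dict: "t": time; "qpos": joint angles; "qd": joint speeds; "effort": joint torques, N m; "tcp_pos": TCP position; "orientation": TCP orientation; "ft_force": force on the tool from outside, world axes, zero at the start; "moment": the same for the moment, N m; "grip_width": finger opening in m.
Only numpy, scipy, OpenCV 4.12 (cv2) and the standard library are available. Lean on these libraries where they do the work, as an engineer would, in place of code of your own. Each camera call takes 0.05 s, during which the arm holds its last target. There are 200 camera calls.

## Working session

There is one attempt and no reset: what is moved stays moved. The work goes in short steps, Python scripts to look and compute and a tool call to move; the robot and the scene stay as the last step left them, time stands still between calls to the robot, and variables do not carry over. Pictures are saved under pics/ and viewed, about 8 in all and at most 12, crops included, and the job is handed in when it is done.

Besides the shell and the picture viewer there is one more tool, called after "Emit:" as a command line: name --argument value ..., lists and objects as JSON in quotes. drive_tool: Moves the arm, as the interface text tells. Its arguments: {"type":"object","properties":{"steps":{"type":"array","items":{"type":"number"}},"grip_force":{"type":"number"}},"required":["steps"]}

```bash
mkdir -p pics; cat > h.py <<'E'
import numpy as np, cv2
from workcell import robot
def cam(name):
    c=robot.get_calibration(name); f=192/np.tan(np.radians(c["vertical_fov"])/2)
    K=np.array([[f,0,c["cx"]],[0,f,c["cy"]],[0,0,1]]); d=np.array(c["dist"],float)
    if "T" in c: T=np.array(c["T"])
    else:
        s=robot.state(); W=np.eye(4); W[:3,:3]=s["orientation"]; W[:3,3]=s["tcp_pos"]; T=W@np.array(c["tool_from_camera"])
    return K,d,T
def px2w(C,uv,z):
    K,d,T=C; p=cv2.undistortPoints(np.array([[uv]],float),K,d)[0,0]
    r=T[:3,:3]@np.array([p[0],-p[1],-1]); o=T[:3,3]; return o+r*(z-o[2])/r[2]
def w2px(C,P):
    K,d,T=C; q=(np.atleast_2d(P)-T[:3,3])@T[:3,:3]; q=q*[1,-1,-1]
    return cv2.projectPoints(q.astype(float),np.zeros(3),np.zeros(3),K,d)[0][:,0]
def snap(name,out,scale=1.5,crop=None):
    C=cam(name); im=robot.capture(name)[:,:,::-1].copy(); cv2.imwrite(f"pics/{out}_raw.png",im)
    np.savez(f"pics/{out}.npz",K=C[0],d=C[1],T=C[2])
    if crop: x,y,w,h=crop; im=im[y:y+h,x:x+w]
    cv2.imwrite(f"pics/{out}.png",cv2.resize(im,None,fx=scale,fy=scale,interpolation=cv2.INTER_CUBIC)); return C
def load(n): z=np.load(f"pics/{n}.npz"); return z["K"],z["d"],z["T"]
E
python3 - <<'E'
from h import *
print(robot.state(), robot.grasp_offset)
a=snap("scene","s0",1); b=snap("side","d0",1)
ia=cv2.imread("pics/s0.png"); ib=cv2.imread("pics/d0.png")
cv2.imwrite("pics/both.png",np.hstack([cv2.resize(ia,(800,600))]))
cv2.imwrite("pics/d0b.png",cv2.resize(ib,(800,600)))
print(a,b,cam("wrist"))
E
```

```text
{'t': 0.0, 'qpos': array([-69.64713324,  24.93486515,   1.43407677,  90.1868963 ,
        -0.6647076 ,  64.97329799,  -4.30095066]), 'qd': array([ 0.00223521, -0.01150155, -0.00981497,  0.02934064, -0.05312616,
       -0.01972155,  0.00291633]), 'effort': array([ 1.07651871e-03, -6.67858171e+01,  9.85381790e-01, -3.14450562e+01,
       -6.04390819e-02,  4.27921931e-02,  1.62728306e-04]), 'tcp_pos': array([0.2761116 , 0.56015823, 0.22597771]), 'orientation': array([[ 4.42075253e-01,  8.96977813e-01, -5.22115168e-04],
       [ 8.96976702e-01, -4.42075533e-01, -1.42109902e-03],
       [-1.50550863e-03,  1.59907567e-04, -9.99998854e-01]]), 'ft_force': array([ 0.10860944, -1.15911818, -0.25189694]), 'moment': array([ 0.0257546 , -0.00105596,  0.02352717]), 'grip_width': 0.09154512846475903} 0.0188
(array([[371.41254639,   0.        , 247.85313902],
       [  0.        , 371.41254639, 195.44246861],
       [  0.        ,   0.        ,   1.        ]]), array([-0.00800955,  0.        ,  0.        ,  0.        ,  0.        ]), array([[ 0.32449761, -0.70886855,  0.62626407,  1.17346151],
     
[... 426 characters left out ...]
348, -0.26542169,  0.36345029,  0.99457552],
       [ 0.4497764 , -0.49819531,  0.74128444,  0.90496044],
       [-0.01568374,  0.82544095,  0.56427056,  0.79389713],
       [ 0.        ,  0.        ,  0.        ,  1.        ]])) (array([[345.69956488,   0.        , 259.26714536],
       [  0.        , 345.69956488, 193.08718346],
       [  0.        ,   0.        ,   1.        ]]), array([0.03058366, 0.        , 0.        , 0.        , 0.        ]), array([[ 0.4425299 , -0.86728421, -0.22800304,  0.21381354],
       [ 0.89674972,  0.42722323,  0.1154134 ,  0.59028451],
       [-0.00268803, -0.25553554,  0.96679593,  0.38394168],
       [ 0.        ,  0.        ,  0.        ,  1.        ]]))
```

View pics/both.png

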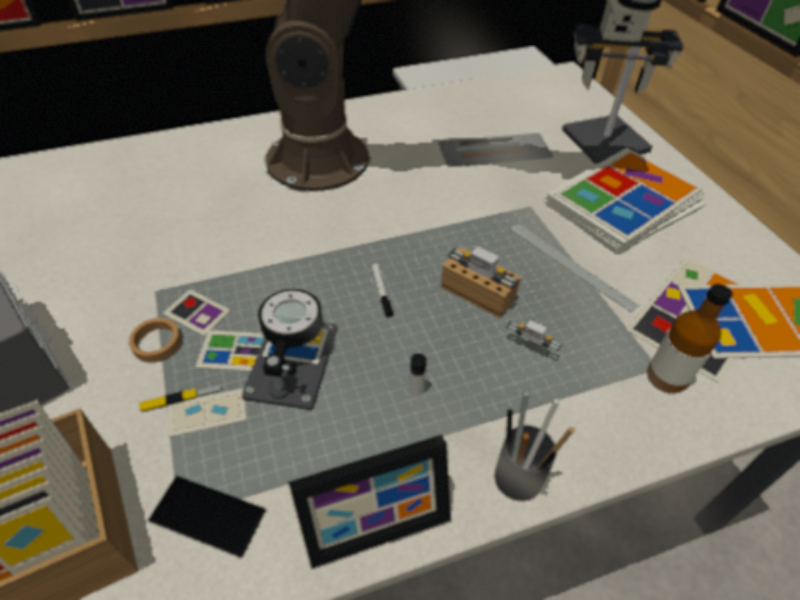

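View pics/d0b.png

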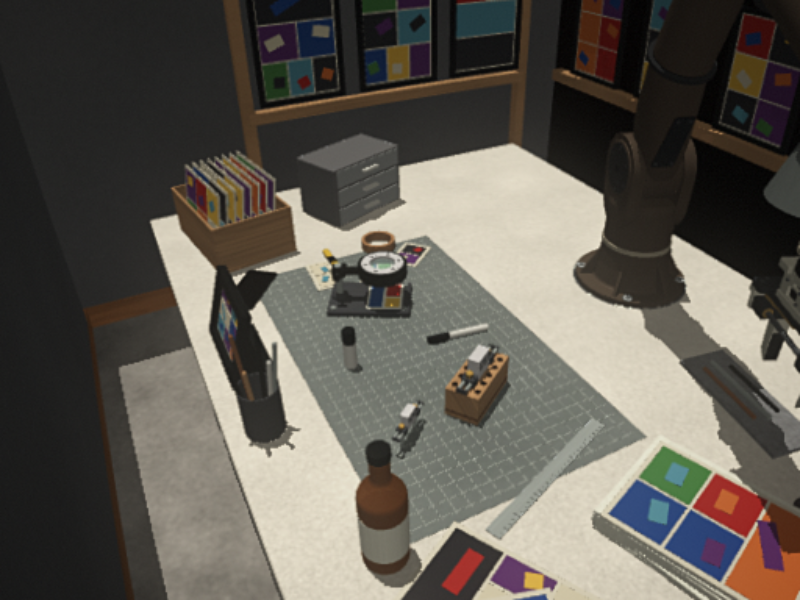

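The scene view shows two spanners. One hangs in the wooden block at about (480,265) and a smaller one stands loose on the mat at about (533,337). The hanging one matches the description. The magnifier is at about (290,315). I'll confirm with an enlarged crop.

```bash
python3 - <<'E'
from h import *
a=cv2.imread("pics/s0_raw.png"); b=cv2.imread("pics/d0_raw.png")
def cr(im,x,y): return cv2.resize(im[y:y+75,x:x+100],(400,300),interpolation=cv2.INTER_CUBIC)
cv2.imwrite("pics/crop1.png",np.vstack([np.hstack([cr(a,265,150),cr(a,140,175)]),np.hstack([cr(b,255,210),cr(b,195,145)])]))
A,B=load("s0"),load("d0"); k=1.5625
print(px2w(A,(485/k,256/k),.102),px2w(B,(481/k,355/k),.102),px2w(A,(291/k,311/k),.1),px2w(B,(383/k,265/k),.1))
print(px2w(A,(533/k,325/k),.07))
E
```

```text
[0.52804367 0.17707342 0.102     ] [0.52212261 0.1901831  0.102     ] [ 0.54263703 -0.17418126  0.1       ] [ 0.54539568 -0.15944059  0.1       ]
[0.67419803 0.19984949 0.07      ]
```

View pics/crop1.png

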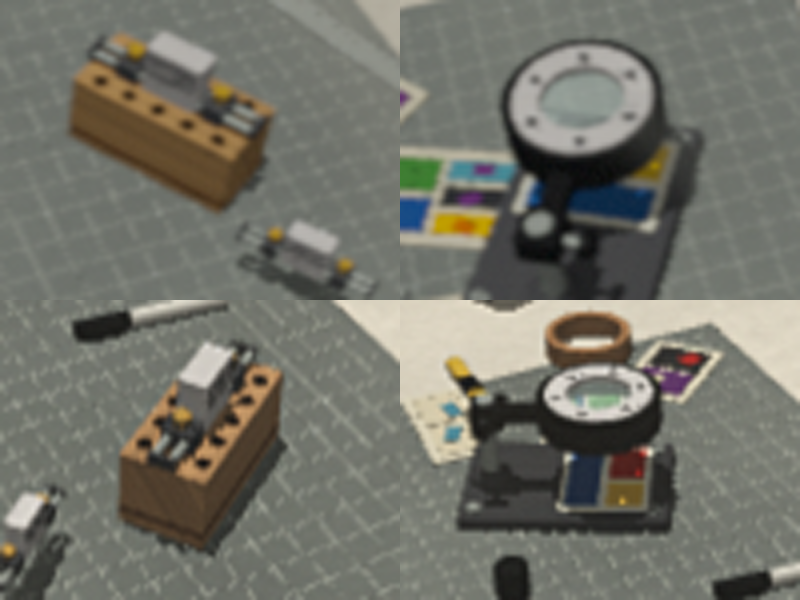

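```bash
cat >> h.py <<'E'
def rel(P,ax=None):
    """shift in tool axes mm to world TCP target P, turn about tool z (deg) so tool x lies along world dir ax (mod 180)"""
    s=robot.state(); R=s["orientation"]; m=R.T@(np.array(P)-s["tcp_pos"])*1000; print("shift mm",m.round(1),"dist",np.linalg.norm(m).round(1))
    if ax is not None:
        v=R.T@np.array(ax); a=np.degrees(np.arctan2(v[1],v[0])); a=(a+90)%180-90; print("turn z",a.round(2),"q7",s["qpos"][6].round(1))
E
python3 - <<'E'
from h import *
A,B=load("s0"),load("d0")
f=lambda x,y:(265+x/4,150+y/4); g=lambda x,y:(255+x/4,210+(y-300)/4)
p=px2w(A,f(97,48),.066);q=px2w(A,f(262,122),.066); d=(q-p);print(p,q,(p+q)/2,np.linalg.norm(d),np.degrees(np.arctan2(d[1],d[0])))
p=px2w(B,g(165,455),.066);q=px2w(B,g(250,350),.066); d2=(q-p);print((p+q)/2,np.linalg.norm(d2),np.degrees(np.arctan2(d2[1],d2[0])))
d/=np.linalg.norm(d)
rel((.525,.183,.26),(-d[1],d[0],0))
E
```

```text
[0.46843517 0.14286597 0.066     ] [0.57374221 0.22195738 0.066     ] [0.52108869 0.18241167 0.066     ] 0.13170051200486418 36.908574959423916
[0.51659906 0.18133795 0.066     ] 0.12719251066411388 -148.2234871406465
shift mm [-228.4  390.   -33.6] dist 453.2
turn z -63.14 q7 -4.3
```

Emit:
drive_tool --steps '[-23, 39, -3, 0, 0, 0, 91, -23, 39, -3, 0, 0, 0, 91, -23, 39, -3, 0, 0, 0, 91, -23, 39, -3, 0, 0, 0, 91, -23, 39, -3, 0, 0, 0, 91]'

```text
t: 0.72
tcp_pos: [0.4009, 0.3698, 0.2416]
orientation: [[0.442, 0.897, -0.0], [0.897, -0.442, -0.0], [-0.0, -0.0, -1.0]]
ft_force: [0.9, 0.7, -0.1]
grip_width: 0.091
```

Emit:
drive_tool --steps '[-23, 39, -3, 0, 0, 0, 91, -23, 39, -3, 0, 0, 0, 91, -23, 39, -3, 0, 0, 0, 91, -23, 39, -3, 0, 0, 0, 91, -23, 39, -3, 0, 0, 0, 91]'

```text
t: 1.35
tcp_pos: [0.5249, 0.1806, 0.2566]
orientation: [[0.442, 0.897, -0.0], [0.897, -0.442, -0.0], [-0.0, -0.0, -1.0]]
ft_force: [1.1, 0.4, -0.8]
grip_width: 0.0908
```

Emit:
drive_tool --steps '[0, 0, 0, 0, 0, -10.5, 91, 0, 0, 0, 0, 0, -10.5, 91, 0, 0, 0, 0, 0, -10.5, 91, 0, 0, 0, 0, 0, -10.5, 91, 0, 0, 0, 0, 0, -10.5, 91]'

```text
t: 1.98
tcp_pos: [0.5241, 0.1818, 0.2563]
orientation: [[-0.448, 0.894, -0.001], [0.894, 0.448, -0.0], [0.0, -0.001, -1.0]]
ft_force: [0.1, 0.4, 0.6]
grip_width: 0.091
```

Emit:
drive_tool --steps '[0, 0, 0, 0, 0, -8, 91, 0, 0, 0, 0, 0, 0, 91, 0, 0, 0, 0, 0, 0, 91, 0, 0, 0, 0, 0, 0, 91, 0, 0, 0, 0, 0, 0, 91]'

```text
t: 2.6
tcp_pos: [0.5244, 0.182, 0.2567]
orientation: [[-0.562, 0.827, 0.0], [0.827, 0.562, -0.0], [-0.0, 0.0, -1.0]]
ft_force: [0.1, -0.2, 0.2]
grip_width: 0.0909
```

```bash
python3 - <<'E'
from h import *
C=snap("wrist","w1",1.5); print(robot.state()["tcp_pos"],robot.state()["qd"].round(1), robot.get_calibration("wrist")["tool_from_camera"])
print(w2px(C,[.523,.183,.102])*1.5)
E
```

```text
[0.52439615 0.18201028 0.25674812] [ 0.1 -0.  -0.  -0.1 -0.1 -0.1  0.2] [[ 9.99999743e-01  4.00788389e-04  5.94406829e-04  1.72435091e-04]
 [ 5.38818623e-04 -9.67099278e-01 -2.54398697e-01 -6.94936120e-02]
 [ 4.72890371e-04  2.54398952e-01 -9.67099245e-01 -1.57929480e-01]
 [ 0.00000000e+00  0.00000000e+00  0.00000000e+00  1.00000000e+00]]
[[391.53025866 268.70464983]]
```

View pics/w1.png

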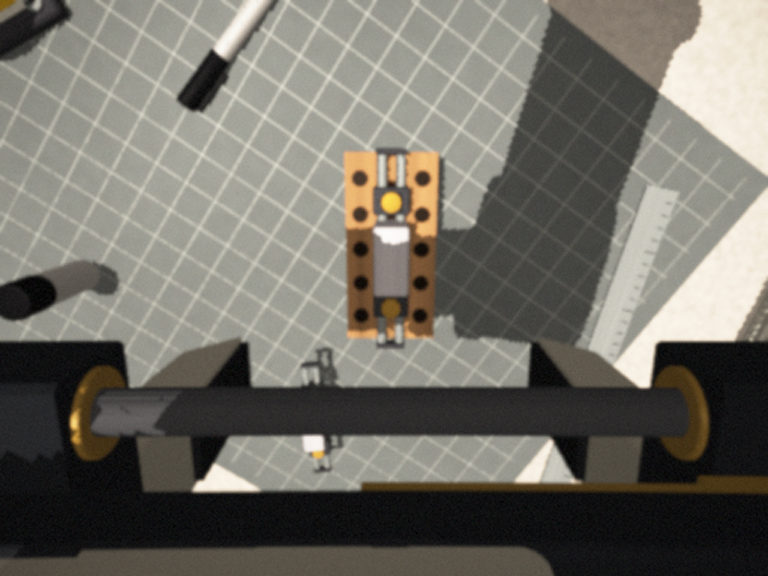

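The wrist view shows the block's top spanning (345,152) to (435,338), well aligned with the tool. The spanner's thumbscrews are at (391,203) and (390,308), and the grip is at (392,262).

```bash
python3 - <<'E'
from h import *
C=load("w1"); k=1.5
w=lambda u,v,z:px2w(C,(u/k,v/k),z)
a,b=w(391,203,.085),w(390,308,.085); print("knobs",a,b,(a+b)/2,np.linalg.norm(a-b))
c=np.array([w(345,152,.06),w(438.5,152,.06),w(434,338,.06),w(348,338,.06)]); print("block",c,c.mean(0)); 
for i in range(4): print(np.linalg.norm(c[i]-c[i-1]).round(4))
l=(c[0]+c[1])/2-(c[2]+c[3])/2; print("block yaw",np.degrees(np.arctan2(l[1],l[0])),"sp yaw",np.degrees(np.arctan2(*(a-b)[1::-1])))
print("grip", (w(392,228,.102)+w(391,297,.102))/2)
m=(a+b)/2; d=(a-b)/np.linalg.norm(a-b)
rel((m[0],m[1],.086-.0188),(-d[1],d[0],0))
E
```

```text
knobs [0.49129503 0.16108816 0.085     ] [0.54867215 0.19934949 0.085     ] [0.51998359 0.18021883 0.085     ] 0.06896421582206498
block [[0.48272898 0.11865043 0.06      ]
 [0.44808065 0.16966581 0.06      ]
 [0.55571626 0.2427424  0.06      ]
 [0.59074455 0.19120036 0.06      ]] [0.51931761 0.18056475 0.06      ]
0.1301
0.0617
0.1301
0.0623
block yaw -145.96934061329088 sp yaw -146.30307738377027
grip [0.52010199 0.18099657 0.102     ]
shift mm [  1.   -4.7 189.5] dist 189.6
turn z 0.54 q7 99.6
```

Emit:
drive_tool --steps '[1, -4.7, 20, 0, 0, 0.5, 91, 0, 0, 45, 0, 0, 0, 91, 0, 0, 45, 0, 0, 0, 91, 0, 0, 40, 0, 0, 0, 91, 0, 0, 20, 0, 0, 0, 91]'

```text
t: 3.28
tcp_pos: [0.5189, 0.1797, 0.0846]
orientation: [[-0.555, 0.832, -0.002], [0.832, 0.555, -0.001], [0.0, -0.003, -1.0]]
ft_force: [-0.7, -0.5, 0.7]
grip_width: 0.0909
```

Emit:
drive_tool --steps '[0, 0, 12, 0, 0, 0, 91, 0, 0, 7, 0, 0, 0, 91, 0, 0, 0, 0, 0, 0, 60, 0, 0, 0, 0, 0, 0, 40, 0, 0, 0, 0, 0, 0, 30]'

```text
t: 3.9
tcp_pos: [0.5204, 0.1803, 0.0684]
orientation: [[-0.556, 0.831, 0.001], [0.831, 0.556, 0.001], [-0.0, 0.001, -1.0]]
ft_force: [0.2, -0.4, -0.7]
grip_width: 0.0656
```

Emit:
drive_tool --steps '[0, 0, 0, 0, 0, 0, 22, 0, 0, 0, 0, 0, 0, 15, 0, 0, 0, 0, 0, 0, 10, 0, 0, 0, 0, 0, 0, 10, 0, 0, 0, 0, 0, 0, 10]' --grip_force 50

```text
t: 4.53
tcp_pos: [0.5199, 0.1801, 0.0677]
orientation: [[-0.556, 0.831, -0.0], [0.831, 0.556, 0.0], [0.0, -0.0, -1.0]]
ft_force: [0.4, 0.7, 0.5]
grip_width: 0.0221
```

```bash
python3 - <<'E'
from h import *
s=robot.state(); print({k:np.round(s[k],4) for k in ("tcp_pos","orientation","ft_force","moment","grip_width","qpos")})
E
```

```text
{'tcp_pos': array([0.5199, 0.1801, 0.0677]), 'orientation': array([[-5.558e-01,  8.313e-01, -1.000e-04],
       [ 8.313e-01,  5.558e-01,  0.000e+00],
       [ 1.000e-04, -1.000e-04, -1.000e+00]]), 'ft_force': array([0.4101, 0.7257, 0.4784]), 'moment': array([ 0.1336,  0.0658, -0.0567]), 'grip_width': np.float64(0.0221), 'qpos': array([-24.3684,  28.6866,  -0.4149, 110.3765,   0.3002,  40.9415,
        98.8075])}
```

Emit:
drive_tool --steps '[0, 0, -6, 0, 0, 0, 10, 0, 0, -14, 0, 0, 0, 10, 0, 0, -20, 0, 0, 0, 10, 0, 0, -25, 0, 0, 0, 10, 0, 0, -35, 0, 0, 0, 10]'

```text
t: 5.15
tcp_pos: [0.5194, 0.1799, 0.1689]
orientation: [[-0.556, 0.831, -0.001], [0.831, 0.556, -0.0], [0.0, -0.001, -1.0]]
ft_force: [-0.3, 0.1, -1.9]
grip_width: 0.0214
```

Emit:
drive_tool --steps '[0, 0, -36, 0, 0, 0, 10, 0, 0, -36, 0, 0, 0, 10, -24, -16, 0, 0, 0, 0, 10, -38, -25, 0, 0, 0, 0, 10, -40, -27, 0, 0, 0, 0, 10]'

```text
t: 5.78
tcp_pos: [0.5199, 0.0566, 0.2408]
orientation: [[-0.557, 0.831, 0.001], [0.831, 0.557, 0.0], [-0.0, 0.001, -1.0]]
ft_force: [0.7, -0.6, -2.4]
grip_width: 0.0217
```

Emit:
drive_tool --steps '[-40, -27, 0, 0, 0, 0, 10, -40, -27, 0, 0, 0, 0, 10, -28, -18, 0, 0, 0, 0, 10, -12, -8, 0, 0, 0, 0, 10, 0, 0, 0, 0, 0, 0, 10]'

```text
t: 6.4
tcp_pos: [0.5203, -0.0868, 0.2402]
orientation: [[-0.555, 0.832, 0.0], [0.832, 0.555, 0.0], [-0.0, 0.001, -1.0]]
ft_force: [0.6, 0.5, -1.8]
grip_width: 0.0219
```

Emit:
drive_tool --steps '[0, 0, 0, 0, 0, 0, 10, 0, 0, 0, 0, 0, 0, 10, 0, 0, 0, 0, 0, 0, 10, 0, 0, 0, 0, 0, 0, 10, 0, 0, 0, 0, 0, 0, 10]'

```text
t: 7.02
tcp_pos: [0.5203, -0.0866, 0.2397]
orientation: [[-0.556, 0.831, -0.0], [0.831, 0.556, 0.0], [0.0, 0.0, -1.0]]
ft_force: [-0.6, -0.8, -1.3]
grip_width: 0.0218
```

```bash
python3 - <<'E'
from h import *
C=snap("wrist","w2",1.5); s=robot.state(); print(s["tcp_pos"],s["orientation"].round(4),s["ft_force"],s["moment"],s["qpos"],s["grip_width"])
E
```

```text
[ 0.5203008  -0.0866666   0.23968566] [[-5.559e-01  8.313e-01 -1.000e-04]
 [ 8.313e-01  5.559e-01  0.000e+00]
 [ 1.000e-04 -1.000e-04 -1.000e+00]] [ 0.32921017 -0.3861929  -1.38385689] [0.0929089  0.10081224 0.00681593] [ -2.29852508  15.07175029   7.48499529 103.09863253  -2.19914138
  61.97475471 129.73528939] 0.021581211648016727
```

View pics/w2.png

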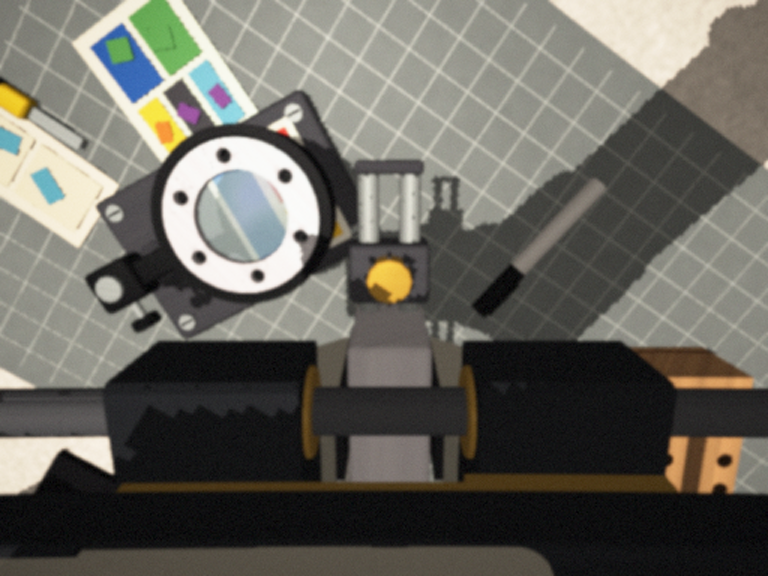

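All six ring holes show, at (224,155), (285,176), (301,236), (258,275), (199,257) and (181,198). The held spanner's near thumbscrew is at (390,281).

```bash
python3 - <<'E'
from h import *
from scipy.optimize import least_squares
C=load("w2"); im=cv2.imread("pics/w2_raw.png",0); k=1.5
H=[]
for u,v in [(224,155),(285,176),(301,236),(258,275),(199,257),(181,198)]:
    x,y=int(u/k),int(v/k); p=im[y-8:y+9,x-8:x+9].astype(float); t=np.percentile(p,75)
    w=np.clip(t*0.7-p,0,None); yy,xx=np.mgrid[-8:9,-8:9]; w*=(xx**2+yy**2<50)
    H.append((x+(w*xx).sum()/w.sum(), y+(w*yy).sum()/w.sum()))
print(np.round(np.array(H)*k,1))
P=np.array([px2w(C,h,.099) for h in H])[:,:2]
th0=np.arctan2(*(P[0]-P[3])[::-1])
f=lambda q:(np.c_[q[0]+q[3]*np.cos(q[2]-np.arange(6)*np.pi/3),q[1]+q[3]*np.sin(q[2]-np.arange(6)*np.pi/3)]-P).ravel()
r=least_squares(f,[*P.mean(0),th0,.035],x_scale=[.001,.001,.01,.001])
print("ring",r.x,"hole angle mod60",np.degrees(r.x[2])%60,"res mm",(r.fun*1000).round(2))
s=robot.state(); R=s["orientation"]; print("tool y yaw",np.degrees(np.arctan2(R[1,1],R[0,1])))
kn=px2w(C,(390/k,281/k),.2397+.0173); print("knob in tool",R.T@(kn-s["tcp_pos"])*1000)
for v in (165,): print("rod end in tool",R.T@(px2w(C,(389/k,v/k),.2397+.004)-s["tcp_pos"])*1000)
c=px2w(C,(389/k,243/k),.2397+.008); print(R.T@(c-s["tcp_pos"])*1000)
E
```

```text
[[223.1 154.7]
 [284.2 175.3]
 [301.  236.8]
 [257.2 275.1]
 [198.7 256.7]
 [180.3 197.2]]
ring [ 0.53913753 -0.17590183 -2.34941393  0.03510438] hole angle mod60 45.38849722457749 res mm [-0.11  0.11 -0.15  0.22 -0.   -0.61  0.14  0.21  0.14  0.11 -0.01 -0.04]
tool y yaw 33.769669797186516
knob in tool [  0.44793184 -34.92569269 -17.31195439]
rod end in tool [  0.17911569 -66.0800178   -4.00986562]
[  0.17023106 -44.06689642  -8.01135231]
```

Emit:
drive_tool --steps '[0, 0, 0, 0, 0, 9.7, 10, 0, 0, 0, 0, 0, 9.7, 10, 0, 0, 0, 0, 0, 9.7, 10, 0, 0, 0, 0, 0, 9.7, 10, 0, 0, 0, 0, 0, 9.6, 10]'

```text
t: 7.7
tcp_pos: [0.5203, -0.0867, 0.2397]
orientation: [[0.258, 0.966, 0.0], [0.966, -0.258, 0.0], [0.0, 0.0, -1.0]]
ft_force: [0.5, -0.1, -3.0]
grip_width: 0.0221
```

```bash
python3 - <<'E'
from h import *
a=np.radians(45.39-60+90)
rel((.5391,-.1759,.2397),(np.cos(a),np.sin(a),0))
E
```

```text
shift mm [-81.3  41.2   0. ] dist 91.1
turn z -0.35 q7 83.7
```

Emit:
drive_tool --steps '[-27.3, 13.7, 0, 0, 0, -0.35, 10, -27, 13.7, 0, 0, 0, 0, 10, -27, 13.8, 20, 0, 0, 0, 10, 0, 0, 35, 0, 0, 0, 10, 0, 0, 16, 0, 0, 0, 10]'

```text
t: 8.32
tcp_pos: [0.539, -0.1756, 0.167]
orientation: [[0.247, 0.969, -0.003], [0.969, -0.247, 0.001], [0.0, -0.003, -1.0]]
ft_force: [-0.9, 0.7, -2.4]
grip_width: 0.0217
```

Emit:
drive_tool --steps '[0, 0, 3, 0, 0, 0, 10, 0, 0, 0, 0, 0, 0, 10, 0, 0, 0, 0, 0, 0, 10, 0, 0, 0, 0, 0, 0, 10, 0, 0, 0, 0, 0, 0, 10]'

```text
t: 8.95
tcp_pos: [0.5402, -0.1757, 0.1661]
orientation: [[0.247, 0.969, 0.001], [0.969, -0.247, -0.0], [0.0, 0.001, -1.0]]
ft_force: [-0.0, -0.5, -2.8]
grip_width: 0.0218
```

```bash
python3 - <<'E'
from h import *
a=np.radians(45.39-60+90)
rel((.5391,-.1759,.1537),(np.cos(a),np.sin(a),0)); s=robot.state(); print(s["ft_force"],s["moment"])
A=robot.capture("scene")[:,:,::-1]; B=robot.capture("side")[:,:,::-1]; W=robot.capture("wrist")[:,:,::-1]
a=A[165:240,135:235]; b=B[130:205,190:290]
top=np.hstack([cv2.resize(i,(400,300),interpolation=cv2.INTER_CUBIC) for i in (a,b)])
w=cv2.resize(W[60:240,130:370],(400,300)); cv2.imwrite("pics/w3_raw.png",W)
cv2.imwrite("pics/hov.png",np.vstack([top,np.hstack([w,w*0])]))
E
```

```text
shift mm [-0.5 -1.  12.4] dist 12.5
turn z 0.33 q7 96.4
[-0.0312907  -0.51040044 -2.81042598] [ 0.00045722 -0.01336424 -0.00215204]
```

View pics/hov.png

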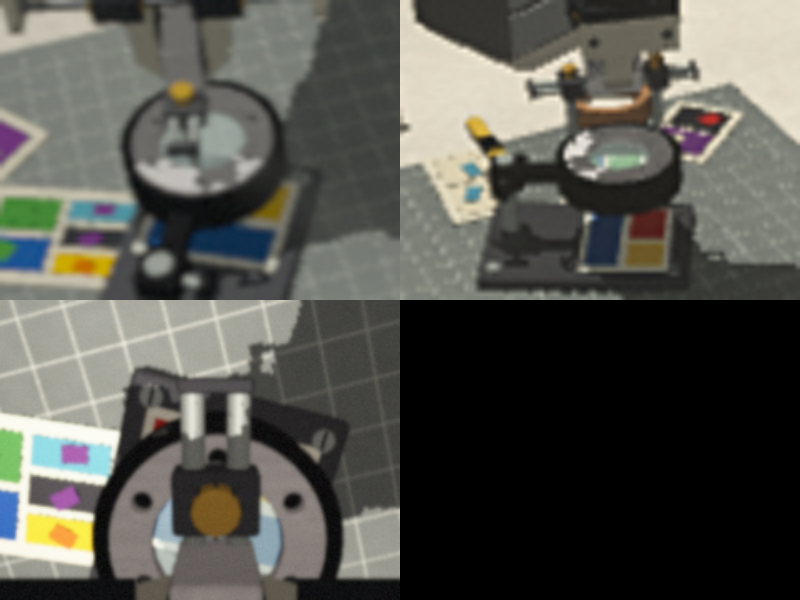

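The close wrist view shows holes at (143,500), (293,500) and, between the rods, (217,457). They are symmetric about the spanner, so I'll check numerically.

```bash
python3 - <<'E'
from h import *
from scipy.optimize import least_squares
C=cam("wrist"); s=robot.state(); R=s["orientation"]
H=[(130+x*.6,60+(y-300)*.6) for x,y in [(143,500),(217.5,457),(293,500)]]
P=np.array([px2w(C,h,.0992) for h in H]); Q=((P-s["tcp_pos"])@R*1000)[:,:2]; print(Q)
def f(q):
    a=q[2]+np.radians([-150,-90,-30]); return (np.c_[q[0]+35*np.cos(a),q[1]+35*np.sin(a)]-Q).ravel()
r=least_squares(f,[0,0,0]); print("centre in tool mm",r.x[:2],"turn",np.degrees(r.x[2]),r.fun.round(2))
E
```

```text
[[-29.81918874 -19.05073356]
 [ -0.10745363 -36.27218465]
 [ 30.00442296 -19.03316138]]
centre in tool mm [ 0.0467952  -1.45203586] turn -0.051242915610232774 [-0.46  0.13  0.12 -0.18  0.34  0.05]
```

Emit:
drive_tool --steps '[-0.2, -1.2, 3, 0, 0, 0.1, 10, 0, 0, 3, 0, 0, 0, 10, 0, 0, 2, 0, 0, 0, 10, 0, 0, 1, 0, 0, 0, 10, 0, 0, 0.5, 0, 0, 0, 10]'

```text
t: 9.72
tcp_pos: [0.5388, -0.1756, 0.1561]
orientation: [[0.248, 0.969, -0.0], [0.969, -0.248, 0.0], [0.0, -0.0, -1.0]]
ft_force: [0.1, 0.1, -2.1]
grip_width: 0.0221
```

Emit:
drive_tool --steps '[0, 0, 1, 0, 0, 0, 10, 0, 0, 1, 0, 0, 0, 10, 0, 0, 1, 0, 0, 0, 10, 0, 0, 1, 0, 0, 0, 10, 0, 0, 0, 0, 0, 0, 10]'

```text
t: 10.35
tcp_pos: [0.5388, -0.1756, 0.1522]
orientation: [[0.248, 0.969, -0.0], [0.969, -0.248, 0.0], [0.0, -0.0, -1.0]]
ft_force: [0.6, 0.3, -2.5]
grip_width: 0.0218
```

Emit:
drive_tool --steps '[0, 0, 1, 0, 0, 0, 10, 0, 0, 1, 0, 0, 0, 10, 0, 0, 1, 0, 0, 0, 10, 0, 0, 0, 0, 0, 0, 10, 0, 0, 0, 0, 0, 0, 10]'

```text
t: 10.98
tcp_pos: [0.5388, -0.1756, 0.1492]
orientation: [[0.248, 0.969, 0.0], [0.969, -0.248, 0.0], [0.0, 0.0, -1.0]]
ft_force: [-0.1, -0.6, -2.5]
grip_width: 0.0214
```

Emit:
drive_tool --steps '[0, 0, 0.8, 0, 0, 0, 10, 0, 0, 0, 0, 0, 0, 10, 0, 0, 0.6, 0, 0, 0, 10, 0, 0, 0, 0, 0, 0, 10, 0, 0, 0, 0, 0, 0, 10]'

```text
t: 11.6
tcp_pos: [0.5388, -0.1756, 0.1478]
orientation: [[0.248, 0.969, 0.0], [0.969, -0.248, 0.0], [0.0, 0.0, -1.0]]
ft_force: [0.1, 0.6, -2.3]
grip_width: 0.0219
```

```bash
python3 - <<'E'
from h import *
s=robot.state(); print(s["tcp_pos"],s["ft_force"],s["moment"])
E
```

```text
[ 0.53879282 -0.17560255  0.14781417] [ 0.05560792  0.60439238 -2.25526423] [0.02727695 0.02663728 0.00886758]
```

Emit:
drive_tool --steps '[0, 0, 0.6, 0, 0, 0, 10, 0, 0, 0, 0, 0, 0, 10, 0, 0, 0.5, 0, 0, 0, 10, 0, 0, 0, 0, 0, 0, 10, 0, 0, 0, 0, 0, 0, 10]' --grip_force 60

```text
t: 12.22
tcp_pos: [0.5388, -0.1756, 0.1467]
orientation: [[0.248, 0.969, -0.0], [0.969, -0.248, 0.0], [0.0, -0.0, -1.0]]
ft_force: [-0.4, 0.1, -2.0]
grip_width: 0.0217
```

Emit:
drive_tool --steps '[0, 0, 0, 0, 0, 1, 10, 0, 0, 0, 0, 0, 1.5, 10, 0, 0, 0, 0, 0, 1.5, 10, 0, 0, 0, 0, 0, 1.5, 10, 0, 0, 0, 0, 0, 1.5, 10]'

```text
t: 12.85
tcp_pos: [0.539, -0.1749, 0.1467]
orientation: [[0.366, 0.931, 0.0], [0.931, -0.366, 0.001], [0.001, -0.0, -1.0]]
ft_force: [2.2, 3.9, -1.9]
grip_width: 0.0218
```

```bash
cat > m.py <<'E'
from h import *
s=robot.state(); R=s["orientation"]; print("t",s["t"],s["tcp_pos"].round(4),"yaw",np.degrees(np.arctan2(R[1,1],R[0,1])).round(2),"F",s["ft_force"].round(1),"M",s["moment"].round(3),"q7",s["qpos"][6].round(1),s["grip_width"].round(4))
E
python3 m.py
```

```text
Traceback (most recent call last):
  File "m.py", line 2, in <module>
    s=robot.state(); R=s["orientation"]; print("t",s["t"],s["tcp_pos"].round(4),"yaw",np.degrees(np.arctan2(R[1,1],R[0,1])).round(2),"F",s["ft_force"].round(1),"M",s["moment"].round(3),"q7",s["qpos"][6].round(1),s["grip_width"].round(4))
                                                                                                                                                                                                                    ^^^^^^^^^^^^^^^^^^^^^
AttributeError: 'float' object has no attribute 'round'
```

```bash
sed -i 's/,s\["grip_width"\].round(4)//' m.py; python3 m.py
```

```text
t 12.85 [ 0.539  -0.1749  0.1467] yaw -21.44 F [ 2.2  3.9 -1.9] M [ 1.155 -0.389  0.555] q7 90.6
```

Emit:
drive_tool --steps '[0.7, 0, 0, 0, 0, 1.5, 10, 0, 0, 0, 0, 0, 1.5, 10, 0, 0, 0, 0, 0, 1.5, 10, 0, 0, 0, 0, 0, 1.5, 10, 0, 0, 0, 0, 0, 1.5, 10]'

```text
t: 13.48
tcp_pos: [0.5391, -0.1748, 0.1467]
orientation: [[0.484, 0.875, 0.0], [0.875, -0.484, 0.0], [0.0, 0.0, -1.0]]
ft_force: [1.6, 4.6, -1.1]
grip_width: 0.0215
```

```bash
python3 m.py
```

```text
t 13.475 [ 0.5391 -0.1748  0.1467] yaw -28.98 F [ 1.6  4.6 -1.1] M [ 1.119 -0.425  0.518] q7 84.1
```

Emit:
drive_tool --steps '[0, 0, 0, 0, 0, 1.5, 10, 0, 0, 0, 0, 0, 1.5, 10, 0, 0, 0, 0, 0, 1.5, 10, 0, 0, 0, 0, 0, 1.5, 10, 0, 0, 0, 0, 0, 1.5, 10]'

```text
t: 14.1
tcp_pos: [0.5392, -0.1746, 0.1468]
orientation: [[0.594, 0.804, 0.0], [0.804, -0.594, 0.0], [0.0, 0.0, -1.0]]
ft_force: [1.5, 4.7, -2.8]
grip_width: 0.0215
```

```bash
python3 m.py
```

```text
t 14.1 [ 0.5392 -0.1746  0.1468] yaw -36.47 F [ 1.5  4.7 -2.8] M [ 1.335 -0.578  0.558] q7 77.6
```

Emit:
drive_tool --steps '[0, 0, 0, 0, 0, 1.2, 10, 0, 0, 0, 0, 0, 1.2, 10, 0, 0, 0, 0, 0, 1.2, 10, 0, 0, 0, 0, 0, 1.2, 10, 0, 0, 0, 0, 0, 1.2, 10]'

```text
t: 14.72
tcp_pos: [0.5393, -0.1745, 0.1467]
orientation: [[0.675, 0.738, 0.0], [0.738, -0.675, 0.0], [0.001, -0.0, -1.0]]
ft_force: [3.0, 4.7, -2.7]
grip_width: 0.0213
```

```bash
python3 m.py
```

```text
t 14.725 [ 0.5393 -0.1745  0.1467] yaw -42.45 F [ 3.   4.7 -2.7] M [ 1.363 -0.658  0.522] q7 72.5
```

Emit:
drive_tool --steps '[0.8, 0, 0, 0, 0, 0.8, 10, 0, 0, 0, 0, 0, 0.8, 10, 0, 0, 0, 0, 0, 0.8, 10, 0, 0, 0, 0, 0, 0.8, 10, 0, 0, 0, 0, 0, 0.8, 10]'

```text
t: 15.35
tcp_pos: [0.5395, -0.1744, 0.1467]
orientation: [[0.725, 0.689, -0.0], [0.689, -0.725, -0.0], [-0.0, -0.0, -1.0]]
ft_force: [0.7, 3.0, -1.8]
grip_width: 0.0219
```

```bash
python3 m.py
```

```text
t 15.35 [ 0.5395 -0.1744  0.1467] yaw -46.44 F [ 0.7  3.  -1.8] M [ 0.933 -0.151  0.507] q7 69.0
```

Emit:
drive_tool --steps '[0, 0, 0, 0, 0, 0.5, 10, 0, 0, 0, 0, 0, 0.5, 10, 0, 0, 0, 0, 0, 0.5, 10, 0, 0, 0, 0, 0, 0.5, 10, 0, 0, 0, 0, 0, 0.5, 10]'

```text
t: 15.98
tcp_pos: [0.5395, -0.1744, 0.1467]
orientation: [[0.754, 0.657, -0.0], [0.657, -0.754, 0.0], [-0.0, -0.0, -1.0]]
ft_force: [0.7, 3.5, -0.7]
grip_width: 0.0214
```

```bash
python3 m.py
```

```text
t 15.975 [ 0.5395 -0.1744  0.1467] yaw -48.92 F [ 0.7  3.5 -0.7] M [ 0.877 -0.124  0.526] q7 66.9
```

Emit:
drive_tool --steps '[0, 0, 0, 0, 0, 0.6, 10, 0, 0, 0, 0, 0, 0.6, 10, 0, 0, 0, 0, 0, 0.6, 10, 0, 0, 0, 0, 0, 0.6, 10, 0, 0, 0, 0, 0, 0.2, 10]'

```text
t: 16.6
tcp_pos: [0.5396, -0.1743, 0.1467]
orientation: [[0.783, 0.622, 0.0], [0.622, -0.783, 0.0], [0.0, -0.0, -1.0]]
ft_force: [0.5, 3.7, -2.1]
grip_width: 0.0215
```

```bash
python3 m.py
```

```text
t 16.6 [ 0.5396 -0.1743  0.1467] yaw -51.51 F [ 0.5  3.7 -2.1] M [ 0.897 -0.083  0.469] q7 64.7
```

Emit:
drive_tool --steps '[0, 0, 0, 0, 0, 0.6, 10, 0, 0, 0, 0, 0, 0.6, 10, 0, 0, 0, 0, 0, 0.6, 10, 0, 0, 0, 0, 0, 0.6, 10, 0, 0, 0, 0, 0, 0.2, 10]'

```text
t: 17.23
tcp_pos: [0.5396, -0.1743, 0.1467]
orientation: [[0.81, 0.586, 0.0], [0.586, -0.81, 0.0], [0.0, -0.0, -1.0]]
ft_force: [0.3, 3.6, -0.8]
grip_width: 0.0214
```

```bash
python3 m.py
```

```text
t 17.225 [ 0.5396 -0.1743  0.1467] yaw -54.1 F [ 0.3  3.6 -0.8] M [ 0.944 -0.187  0.571] q7 62.4
```

Emit:
drive_tool --steps '[0, 0, 0, 0, 0, 0.6, 10, 0, 0, 0, 0, 0, 0.6, 10, 0, 0, 0, 0, 0, 0.6, 10, 0, 0, 0, 0, 0, 0.6, 10, 0, 0, 0, 0, 0, 0.2, 10]'

```text
t: 17.85
tcp_pos: [0.5397, -0.1743, 0.1467]
orientation: [[0.835, 0.55, 0.0], [0.55, -0.835, -0.0], [-0.0, 0.0, -1.0]]
ft_force: [0.4, 3.4, -1.7]
grip_width: 0.0217
```

```bash
python3 m.py
```

```text
t 17.85 [ 0.5397 -0.1743  0.1467] yaw -56.66 F [ 0.4  3.4 -1.7] M [ 0.749 -0.136  1.665] q7 60.2
```

The moment jumped to 1.67 N m, so the ring is home. I'm easing off without pushing further.

Emit:
drive_tool --steps '[0, 0, 0, 0, 0, -0.8, 10, 0, 0, 0, 0, 0, 0, 10, 0, 0, 0, 0, 0, -0.5, 10, 0, 0, 0, 0, 0, 0, 10, 0, 0, 0, 0, 0, 0, 10]'

```text
t: 18.48
tcp_pos: [0.5396, -0.1743, 0.1468]
orientation: [[0.823, 0.568, 0.0], [0.568, -0.823, 0.0], [0.0, -0.0, -1.0]]
ft_force: [0.2, 2.4, -0.6]
grip_width: 0.0216
```

```bash
python3 m.py
```

```text
t 18.475 [ 0.5396 -0.1743  0.1468] yaw -55.4 F [ 0.2  2.4 -0.6] M [ 0.953 -0.316  1.046] q7 61.3
```

Emit:
drive_tool --steps '[0, 0, 0, 0, 0, -0.7, 10, 0, 0, 0, 0, 0, -0.7, 10, 0, 0, 0, 0, 0, -0.6, 10, 0, 0, 0, 0, 0, 0, 10, 0, 0, 0, 0, 0, 0, 10]'

```text
t: 19.1
tcp_pos: [0.5395, -0.1745, 0.1467]
orientation: [[0.803, 0.596, 0.0], [0.596, -0.803, 0.0], [0.0, 0.0, -1.0]]
ft_force: [0.8, 4.2, -1.9]
grip_width: 0.0216
```

```bash
python3 m.py
```

```text
t 19.1 [ 0.5395 -0.1745  0.1467] yaw -53.42 F [ 0.8  4.2 -1.9] M [ 0.945 -0.217  0.086] q7 63.0
```

Emit:
drive_tool --steps '[0.6, -0.5, 0, 0, 0, 0, 10, 0, 0, 0, 0, 0, 0, 10, 0.3, -0.3, 0, 0, 0, 0, 10, 0, 0, 0, 0, 0, 0, 10, 0, 0, 0, 0, 0, 0, 10]'

```text
t: 19.73
tcp_pos: [0.5396, -0.1738, 0.1467]
orientation: [[0.803, 0.596, -0.0], [0.596, -0.803, -0.001], [-0.001, 0.0, -1.0]]
ft_force: [-0.2, -1.3, -2.4]
grip_width: 0.0214
```

```bash
python3 m.py
```

```text
t 19.725 [ 0.5396 -0.1738  0.1467] yaw -53.42 F [-0.2 -1.3 -2.4] M [-0.508  0.09   0.044] q7 62.9
```

Emit:
drive_tool --steps '[0, 0, -2, 0, 0, 0, 10, 0, 0, -3, 0, 0, 0, 10, 0, 0, -4, 0, 0, 0, 10, 0, 0, -8, 0, 0, 0, 10, 0, 0, -15, 0, 0, 0, 10]'

```text
t: 20.35
tcp_pos: [0.5397, -0.173, 0.1794]
orientation: [[0.803, 0.596, -0.001], [0.596, -0.803, 0.0], [-0.0, -0.001, -1.0]]
ft_force: [0.3, -0.0, -1.7]
grip_width: 0.022
```

Emit:
drive_tool --steps '[0, 0, -25, 0, 0, 0, 10, 0, 0, -25, 0, 0, 0, 10, 0, 0, -11, 0, 0, 0, 10, 0, 0, 0, 0, 0, -10, 10, 0, 0, 0, 0, 0, -10, 10]'

```text
t: 20.98
tcp_pos: [0.5397, -0.173, 0.2399]
orientation: [[0.545, 0.838, -0.0], [0.838, -0.545, 0.0], [0.0, -0.0, -1.0]]
ft_force: [-0.4, 0.6, -3.0]
grip_width: 0.0216
```

Emit:
drive_tool --steps '[0, 0, 0, 0, 0, -10, 10, 0, 0, 0, 0, 0, -10, 10, 0, 0, 0, 0, 0, -10, 10, 0, 0, 0, 0, 0, -10, 10, 0, 0, 0, 0, 0, -10, 10]'

```text
t: 21.6
tcp_pos: [0.5396, -0.1731, 0.2396]
orientation: [[-0.291, 0.957, -0.001], [0.957, 0.291, 0.0], [0.0, -0.0, -1.0]]
ft_force: [-0.4, -0.6, -2.3]
grip_width: 0.0217
```

```bash
python3 m.py; python3 - <<'E'
from h import *
a=np.radians(34.03+90)
rel((.5193,.1803,.24),(np.cos(a),np.sin(a),0))
E
```

```text
t 21.6 [ 0.5396 -0.1731  0.2396] yaw 16.94 F [-0.4 -0.6 -2.3] M [ 0.045  0.072 -0.075] q7 124.3
shift mm [ 3.44e+02  8.36e+01 -3.00e-01] dist 354.0
turn z -17.09 q7 124.3
```

Emit:
drive_tool --steps '[0, 0, 0, 0, 0, -8.6, 10, 0, 0, 0, 0, 0, -8.5, 10, 20, 12, 0, 0, 0, 0, 10, 36, 21, 0, 0, 0, 0, 10, 40, 24, 0, 0, 0, 0, 10]'

```text
t: 22.22
tcp_pos: [0.5336, -0.0612, 0.2397]
orientation: [[-0.554, 0.833, -0.0], [0.833, 0.554, -0.0], [-0.0, -0.0, -1.0]]
ft_force: [1.2, 0.4, -1.6]
grip_width: 0.0218
```

Emit:
drive_tool --steps '[40, 24, 0, 0, 0, 0, 10, 40, 24, 0, 0, 0, 0, 10, 40, 24, 0, 0, 0, 0, 10, 36, 21, 0, 0, 0, 0, 10, 26, 15, 0, 0, 0, 0, 10]'

```text
t: 22.85
tcp_pos: [0.5222, 0.1519, 0.2397]
orientation: [[-0.557, 0.831, -0.0], [0.831, 0.557, 0.0], [0.0, -0.0, -1.0]]
ft_force: [1.5, 0.7, -1.6]
grip_width: 0.0216
```

Emit:
drive_tool --steps '[18, 11, 0, 0, 0, 0, 10, 8, 5, 0, 0, 0, 0, 10, 0, 0, 0, 0, 0, 0, 10, 0, 0, 0, 0, 0, 0, 10, 0, 0, 0, 0, 0, 0, 10]'

```text
t: 23.48
tcp_pos: [0.5219, 0.179, 0.2398]
orientation: [[-0.554, 0.833, 0.0], [0.833, 0.554, -0.0], [-0.0, -0.0, -1.0]]
ft_force: [0.8, 0.2, -2.8]
grip_width: 0.0216
```

```bash
python3 m.py; python3 - <<'E'
from h import *
a=np.radians(34.03+90)
rel((.5193,.1803,.24),(np.cos(a),np.sin(a),0)); snap("wrist","w4",1.5)
E
```

```text
t 23.475 [0.5219 0.179  0.2398] yaw 33.63 F [ 0.8  0.2 -2.8] M [ 0.041  0.008 -0.008] q7 99.6
shift mm [ 2.5 -1.4 -0.2] dist 2.9
turn z -0.4 q7 99.6
```

View pics/w4.png

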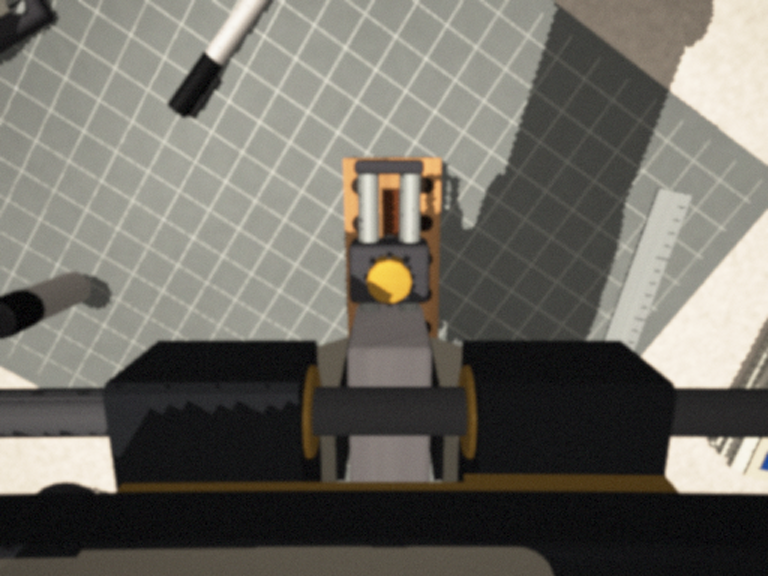

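The slot shows between the rods at about (391,210), lined up as expected. I'll return to the pose where the spanner was gripped.

```bash
python3 - <<'E'
from h import *
a=np.radians(33.85+90)
rel((.5198,.1802,.0677),(np.cos(a),np.sin(a),0))
E
```

```text
shift mm [  2.   -1.2 172.1] dist 172.1
turn z -0.21 q7 99.6
```

Emit:
drive_tool --steps '[2, -1.2, 10, 0, 0, -0.2, 10, 0, 0, 35, 0, 0, 0, 10, 0, 0, 40, 0, 0, 0, 10, 0, 0, 25, 0, 0, 0, 10, 0, 0, 8, 0, 0, 0, 10]'

```text
t: 24.15
tcp_pos: [0.5183, 0.1806, 0.1198]
orientation: [[-0.558, 0.83, -0.003], [0.83, 0.558, -0.001], [0.001, -0.003, -1.0]]
ft_force: [-0.9, -0.4, -2.2]
grip_width: 0.0216
```

Emit:
drive_tool --steps '[0, 0, 0, 0, 0, 0, 10, 0, 0, 0, 0, 0, 0, 10, 0, 0, 0, 0, 0, 0, 10, 0, 0, 0, 0, 0, 0, 10, 0, 0, 0, 0, 0, 0, 10]'

```text
t: 24.78
tcp_pos: [0.5196, 0.1812, 0.122]
orientation: [[-0.558, 0.83, 0.0], [0.83, 0.558, 0.0], [-0.0, 0.0, -1.0]]
ft_force: [0.4, -0.9, -2.3]
grip_width: 0.0219
```

```bash
python3 m.py; python3 - <<'E'
from h import *
a=np.radians(33.85+90)
rel((.5198,.1802,.0677),(np.cos(a),np.sin(a),0))
E
```

```text
t 24.775 [0.5196 0.1812 0.122 ] yaw 33.92 F [ 0.4 -0.9 -2.3] M [0.082 0.055 0.047] q7 99.6
shift mm [-0.9 -0.5 54.3] dist 54.3
turn z 0.07 q7 99.6
```

Tips are about 8 mm above the block, so I'll correct and lower in.

Emit:
drive_tool --steps '[-0.9, -0.4, 3, 0, 0, 0, 10, 0, 0, 3, 0, 0, 0, 10, 0, 0, 3, 0, 0, 0, 10, 0, 0, 2, 0, 0, 0, 10, 0, 0, 2, 0, 0, 0, 10]'

```text
t: 25.4
tcp_pos: [0.5197, 0.1802, 0.1086]
orientation: [[-0.558, 0.83, -0.0], [0.83, 0.558, -0.0], [0.0, -0.0, -1.0]]
ft_force: [-0.4, 0.6, -1.9]
grip_width: 0.0218
```

Emit:
drive_tool --steps '[0, 0, 3, 0, 0, 0, 10, 0, 0, 3, 0, 0, 0, 10, 0, 0, 3, 0, 0, 0, 10, 0, 0, 3, 0, 0, 0, 10, 0, 0, 0, 0, 0, 0, 10]'

```text
t: 26.02
tcp_pos: [0.5195, 0.1801, 0.0965]
orientation: [[-0.558, 0.83, -0.0], [0.83, 0.558, -0.0], [0.0, -0.0, -1.0]]
ft_force: [-0.0, 0.3, -2.6]
grip_width: 0.0219
```

```bash
python3 m.py
```

```text
t 26.025 [0.5195 0.1801 0.0965] yaw 33.92 F [-0.   0.3 -2.6] M [ 0.101  0.033 -0.009] q7 99.7
```

Emit:
drive_tool --steps '[0, 0, 6, 0, 0, 0, 10, 0, 0, 6, 0, 0, 0, 10, 0, 0, 6, 0, 0, 0, 10, 0, 0, 5, 0, 0, 0, 10, 0, 0, 3, 0, 0, 0, 10]'

```text
t: 26.65
tcp_pos: [0.5196, 0.1802, 0.0703]
orientation: [[-0.558, 0.83, -0.0], [0.83, 0.558, -0.0], [0.0, -0.0, -1.0]]
ft_force: [-0.9, -0.1, -2.2]
grip_width: 0.0216
```

Emit:
drive_tool --steps '[0, 0, 1.4, 0, 0, 0, 10, 0, 0, 0.8, 0, 0, 0, 10, 0, 0, 0, 0, 0, 0, 10, 0, 0, 0, 0, 0, 0, 10, 0, 0, 0, 0, 0, 0, 10]'

```text
t: 27.28
tcp_pos: [0.5198, 0.1802, 0.0686]
orientation: [[-0.558, 0.83, 0.0], [0.83, 0.558, 0.0], [-0.0, 0.0, -1.0]]
ft_force: [0.5, 0.4, -1.5]
grip_width: 0.0217
```

```bash
python3 m.py
```

```text
t 27.275 [0.5198 0.1802 0.0686] yaw 33.91 F [ 0.5  0.4 -1.5] M [ 0.073  0.007 -0.008] q7 99.7
```

Emit:
drive_tool --steps '[0, 0, 0.6, 0, 0, 0, 10, 0, 0, 0, 0, 0, 0, 10, 0, 0, 0, 0, 0, 0, 30, 0, 0, 0, 0, 0, 0, 60, 0, 0, 0, 0, 0, 0, 90]'

```text
t: 27.9
tcp_pos: [0.5199, 0.1803, 0.0681]
orientation: [[-0.558, 0.83, 0.0], [0.83, 0.558, 0.0], [-0.0, 0.0, -1.0]]
ft_force: [0.3, -0.1, -0.8]
grip_width: 0.0452
```

Emit:
drive_tool --steps '[0, 0, 0, 0, 0, 0, 90, 0, 0, 0, 0, 0, 0, 90, 0, 0, 0, 0, 0, 0, 90, 0, 0, -15, 0, 0, 0, 90, 0, 0, -40, 0, 0, 0, 90]'

```text
t: 28.52
tcp_pos: [0.5186, 0.1797, 0.1229]
orientation: [[-0.558, 0.83, -0.003], [0.83, 0.558, -0.001], [0.001, -0.003, -1.0]]
ft_force: [0.3, 0.4, -0.1]
grip_width: 0.0892
```

Emit:
drive_tool --steps '[0, 0, -45, 0, 0, 0, 90, 0, 0, -45, 0, 0, 0, 90, 0, 0, -44, 0, 0, 0, 90, 0, 0, 0, 0, 0, 0, 90, 0, 0, 0, 0, 0, 0, 90]'

```text
t: 29.15
tcp_pos: [0.5194, 0.1801, 0.2572]
orientation: [[-0.558, 0.83, 0.0], [0.83, 0.558, 0.0], [0.0, 0.0, -1.0]]
ft_force: [0.4, 1.2, 0.4]
grip_width: 0.0902
```

```bash
python3 m.py; python3 - <<'E'
from h import *
W=robot.capture("wrist")[:,:,::-1]; A=robot.capture("scene")[:,:,::-1]; B=robot.capture("side")[:,:,::-1]; C=cam("wrist"); np.savez("pics/fin.npz",K=C[0],d=C[1],T=C[2])
r=lambda i:cv2.resize(i,(400,300),interpolation=cv2.INTER_CUBIC)
cv2.imwrite("pics/fin.png",np.vstack([np.hstack([cv2.resize(W,(400,300)),r(W[90:240,170:370])]),np.hstack([r(A[170:245,135:235]),r(A[140:260,230:390])])]))
E
```

```text
t 29.15 [0.5194 0.1801 0.2572] yaw 33.91 F [0.4 1.2 0.4] M [ 0.127  0.107 -0.022] q7 99.7
```

View pics/fin.png

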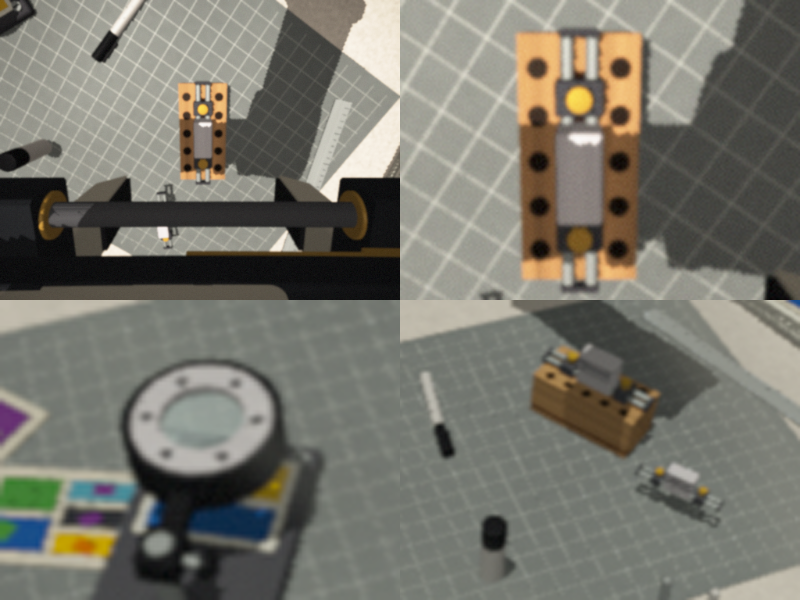

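The spanner sits upright and fully down in the block, looking as it did at the start, and the other objects are where they were. Last check: how far the ring turned, comparing the scene pictures from before and after.

```bash
python3 - <<'E'
from h import *
A=load("s0")
def ang(pts,ox,oy):
    P=np.array([px2w(A,(ox+x/4,oy+y/4),.099) for x,y in pts])[:,:2]; c=P.mean(0); d=P-c
    z=np.exp(6j*np.arctan2(d[:,1],d[:,0])).mean(); return np.degrees(np.angle(z))/6
a=ang([(183,57),(230,75),(217,122),(179,141),(131,122),(135,79)],140,175); b=ang([(182,82),(236,83),(256,120),(222,155),(167,156),(146,116)],135,170)
print(a%60,b%60,"cw turn mod 60:",(a-b)%60); print(robot.state()["t"]); robot.sign_off()
E
```

```text
43.18815784166144 9.129857696469731 cw turn mod 60: 34.05830014519171
29.3
the job is handed in; nothing more can be done
```

The lens ring is turned home and the spanner is back in its slot. I handed the job in at t = 29.3 s; no verdict was reported.

- **Seating:** Both pins went about 7 mm down into an opposite pair of holes with almost no force. This is from the tool's height, as I didn't see the pins directly.
- **Turning:** I turned the ring clockwise against a steady drag of about 0.5 N m until the moment jumped at the stop. The reading there peaked at 1.67 N m, just under the 1.7 N m forcing limit and higher than I wanted. I eased off at once, relieved the side load and lifted the spanner straight out.
- **Putting back:** The last pictures show the spanner upright and fully down in the block, released. The marker, glue stick and ruler look unmoved. The tape roll and knife were not in those last crops, but the arm never went near them.
- **A check that agreed only roughly:** Hole positions in the scene pictures give a ring turn of about 34°, while the tool turned about 42°. I put the difference down to pin play in the holes (up to about 5°), some twist in the arm and grip, and a few degrees of picture error. I judged "home" from the moment jump, not from the angle.

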